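Clamp an opened phone under the holder's retaining bar

ROBOT

A 6-joint arm with a two-finger parallel gripper is mounted at the origin on the work surface. World frame = base frame: x ahead of the robot, y to its left, z up, the work surface at z = 0. Lengths are in m, angles in degrees, forces in N, time in s.
With the tool pointing down it reaches from about 0.3 to 0.75 m from the base axis. Payload 8.5 kg.
Tool frame: the origin (TCP) lies midway between the tips of the shut fingers; the grasp point (between the pads) lies 19 mm behind it (env.hold_point_z is the distance from the TCP to the grasp point, in m); z points along the fingers, y is the line along which they close (so a half turn about z gives the same grasp; the last joint's range is limited). The gripper opens to 85 mm and grips with 20 to 120 N. Pads are 22 mm wide; open, the fingers measure 114 mm over their backs; the gripper's body (76 mm by 85 mm) begins 54 mm behind the grasp point. The pads swing forward as they close: fully open they stand 13 mm farther back than shut.
Start: joints at [62.034, 21.807, 74.336, -0, 83.858, -12.336], TCP at [0.148, 0.53, 0.231] pointing down, gripper open.
Joint ranges: [-178.18, 178.18], [-50.72, 133.34], [12.68, 142.11], [-81.47, 261.47], [9.98, 163.14], [-165.26, 165.26]. Speed limits (degrees/s): [136.94, 136.94, 180, 180, 180, 180].

INTERFACE

Orientations are given as a 3x3 rotation matrix whose columns are the frame's x, y, z axes.
In Python, from rig import observe, get_image, camera_info, env gives the robot as it stands.
- The arm moves only by the tool drive_tool, never from a script. Its arguments are lists of equal length, an entry for each row: "offset": the shift along the tool's x, y, z in units of 40 mm (1.0 is 40 mm), a list of three; "turn": the turn, a rotation vector about the tool's x, y, z in units of 6 degrees (1.0 is 6 degrees), a list of three; "hand": the opening, from 0 (shut) to 1 (fully open). A call has exactly 10 rows; each row shifts and turns the commanded pose from where the row before left it, along the tool's axes as they then stand; what a row does not reach is not made up. A row lasts 1/8 s, in which the tool goes at most 62.5 mm and 10.7 degrees, less where a joint would pass 70% of its speed; a pose out of reach is approached as far as the arm can. A call is refused whole if a number of a shift passes 1 or a number of a turn 1, either way. A call with a gripper value outside its range is refused whole. The fingers move at their own pace and stop on an object; "newtons" is the grip in N (left out, the last holds). Time passes only in rows, so rows that do not move let the fingers close, or fill a call up. It gives the time, the measured TCP pose, the force, the opening and the grip force at its end, in the units of the state.
- observe(): the state, without advancing time (a new reading comes with each control period).
- get_image(name): name is "scene" or "top" or "wrist"; returns the picture (400x640x3 uint8, blue, green, red); there is no depth.
- camera_info(name): a dict with "fx", "fy", "cx", "cy" (pixels), "world_to_cam" (4x4, takes a point from world to camera coordinates). Camera axes: x right, y down, z forward; pixel columns grow to the right and rows downward; lengths in m; the calibration is good to about 2 mm. A picture is of the moment at which its call begins: read the wrist's pose just before it. camera_info takes no time and is no camera call; for the wrist camera it gives the pose at the moment of the call.
- env.close_job(): hands the job in; it is judged then, once.
The state is a dict: "time_s": time; "q": joint angles; "qvel": joint speeds; "joint_efforts": joint torques, N m; "position": TCP position; "tool_rot": TCP orientation; "ft_force": force on the tool from outside, world axes, zero at the start; "wrist_torque": the same for the moment, N m; "grip_width": finger opening in m; "gripper_force": force on a finger pad.
Only numpy, scipy, OpenCV 4.12 (cv2) and the standard library are available. Lean on these libraries where they do the work, as an engineer would, in place of code of your own. Each camera call takes 0.05 s, during which the arm holds its last target. There are 200 camera calls.

TASK

Get the opened phone ready for board work: lay it face up (board side up) in the bed of the metal holder, flat between the four orange lips, either way round. Then lay the long bar, orange grip up, across the holder over the phone, so that it drops fully into the saddles of both towers and sticks out past both. Set both down rather than dropping them, leave the phone seated, let go, and leave the short bar and everything else on the bench where it is.

Things in the scene. Friction and masses are not known exactly. Their poses are not given: they have to be found in the camera images.
- phone_mid (a point): centre of the opened rugged phone (half-way up), a black slab with a green board and metal shields on its upper face: 60 mm wide (its x), 130 mm long (its y), 12 mm thick (z up), about 130 g. It starts flat, board up, on the blue bench mat (top 3 mm above the work surface), on one side of the holder.
- long_bar_grip (a point): centre of the orange grip block of the long bar: 24 mm above the beam's underside, at mid-length. Steel beam 200 mm long (its y), 20 mm wide (x), 12 mm high; the block on top is 20 mm wide (x, flush with the beam's sides), 40 mm long (y), 24 mm high. z up; about 280 g. It starts upright on the mat, on the other side of the holder from the phone (sides vary).
- short_bar_grip (a point): the same point of a look-alike bar only 100 mm long, too short to span the holder: a bystander on the mat, nearest the robot
- holder: the holder, fixed to the bench: dark base plate 90 mm (x) by 188 mm (y), 10 mm thick, with two ledges for the phone and, outside them along y, two aluminium towers with saddles for the bar; origin at the centre of its underside, on the mat
- holder_bed (a point): centre of the bed, level with the two ledges that carry the phone (20 mm above the base plate); the phone's length goes along this y. Ledges lie 48 to 70 mm out along y; the space between them is open under the phone, for fingertips. Four orange lips at the ledges, 8 mm high, flaring above 4 mm, leave 65 mm across x; the towers leave 140 mm along y.
- holder_saddles (a point): middle of the line joining the two saddle floors (15 mm above the ledges): the middle of the long bar's underside belongs here, the bar along this y, z up. Towers stand 77 mm either side along y, each 14 mm thick. A saddle is an upward-open slot through its tower along y, 25 mm wide (x), upright sides for 6 mm, then flared to about 14 mm above the floor.
- spare_board: bystander: black L-shaped circuit board, 100 x 90 mm, 6 mm thick, flat on the mat beyond the holder; origin under the middle of its long leg
- flux_bottle: bystander: amber bottle with a red cap, 38 mm across, 85 mm tall; origin at the centre of its foot
- solder_spool: bystander: aluminium-coloured spool, 56 mm across, 45 mm tall; origin at the centre of its foot
- screwdriver: bystander: red-handled screwdriver, 160 mm long, lying on the mat at the far left; origin under its middle
- swab_jar: bystander: white jar, 52 mm across, 55 mm tall, with swabs standing out to 96 mm; origin at the centre of its foot
- phone: the same phone; origin at the centre of its underside, axes as above
- long_bar: the same long bar; origin at the centre of its beam's underside, axes as above
Not all that is in view belongs to the job. What is shaped like the long_bar but brown is not meant.

How it is judged:
By the outcome, as a careful person would: the job done as asked, in the order asked, and still so for the second after the job is handed in, with the robot touching nothing.
It also fails if it takes over 61 s, if anything falls off the work surface, if the arm or the gripper's body presses on something with over 40 N, if the wrist force passes 120 N, or if a joint passes its speed limit or range.

## Working session

There is one attempt and no reset: what is moved stays moved. The work goes in short steps, Python scripts to look and compute and a tool call to move; the robot and the scene stay as the last step left them, time stands still between calls to the robot, and variables do not carry over. Pictures are saved under pics/ and viewed, at most 10 in all, crops included, and the job is handed in when it is done.

Besides the shell and the picture viewer there is one more tool, called after "Emit:" in YAML: its name, and indented under it one key for each argument. drive_tool: Moves the arm, as the interface text tells. Its arguments: {"type":"object","properties":{"offset":{"type":"array"},"turn":{"type":"array"},"hand":{"type":"array"},"newtons":{"type":"number"}},"required":["offset","turn","hand"]}

```bash
ls; mkdir -p pics
python3 - <<'E'
from rig import observe,get_image,camera_info,env
import cv2,numpy as np
for n in("top","scene"):
    im=get_image(n);cv2.imwrite(f"pics/{n}0.png",im)
    c=camera_info(n);np.set_printoptions(precision=4,suppress=True);print(n,c)
o=observe();print(o['position'],o['tool_rot'],o['time_s'],env.hold_point_z)
E
```

```text
pics
top {'fx': 379.56617714164753, 'fy': 379.56617714164753, 'cx': 322.6064512414069, 'cy': 200.98024269491526, 'world_to_cam': array([[-0.0224, -0.9997,  0.0066, -0.1306],
       [-0.9793,  0.0206, -0.2012,  0.5888],
       [ 0.201 , -0.011 , -0.9795,  1.2864],
       [ 0.    ,  0.    ,  0.    ,  1.    ]])}
scene {'fx': 417.74495443817995, 'fy': 417.74495443817995, 'cx': 310.71441650983513, 'cy': 195.58460900393126, 'world_to_cam': array([[ 0.1108,  0.9938, -0.0033,  0.0654],
       [ 0.5662, -0.0658, -0.8216, -0.281 ],
       [-0.8168,  0.0891, -0.57  ,  1.6663],
       [ 0.    ,  0.    ,  0.    ,  1.    ]])}
[0.1481 0.5294 0.2308] [[-0.963   0.2694 -0.0006]
 [ 0.2694  0.963  -0.0011]
 [ 0.0003 -0.0013 -1.    ]] 0.1 0.0187
```

View pics/top0.png

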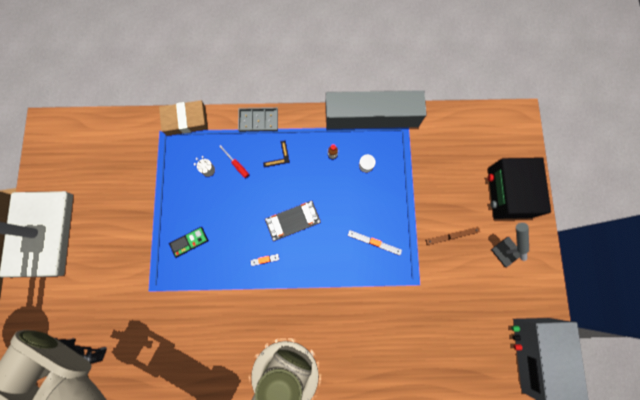

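View pics/scene0.png

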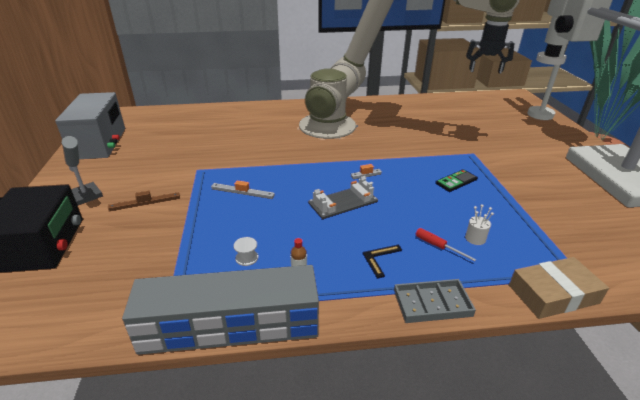

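```bash
cat > h.py <<'E'
from rig import observe,get_image,camera_info,env
import cv2,numpy as np
np.set_printoptions(precision=4,suppress=True)
def p2w(c,u,v,z):
    T=c["world_to_cam"];R=T[:3,:3];o=-R.T@T[:3,3]
    d=R.T@np.array([(u-c["cx"])/c["fx"],(v-c["cy"])/c["fy"],1]);return o+d*(z-o[2])/d[2]
def w2p(c,p):
    q=c["world_to_cam"][:3,:3]@p+c["world_to_cam"][:3,3];return np.array([c["fx"]*q[0]/q[2]+c["cx"],c["fy"]*q[1]/q[2]+c["cy"]])
def plan(xyz,ang):
    """target TCP xyz, ang = heading (deg) of closing axis y in world (mod 180), tool down.
    prints the shift (units, in tool axes as now) and tilt-correcting turn (units, tool axes)"""
    o=observe();R=o["tool_rot"];p=o["position"]
    cur=np.degrees(np.arctan2(R[1,1],R[0,1]));d=(ang-cur+90)%180-90;a=np.radians(cur+d)
    y=np.array([np.cos(a),np.sin(a),0]);z=np.array([0,0,-1.]);T=np.c_[np.cross(y,z),y,z]
    rv=cv2.Rodrigues(R.T@T)[0].ravel()
    print("pos",p,"yaw",round(cur,2),"shift now",R.T@(np.array(xyz)-p)/.04,"after turn",T.T@(np.array(xyz)-p)/.04,"turn",np.degrees(rv)/6,"q6",o["q"][5])
E
python3 - <<'E'
import cv2
im=cv2.imread('pics/top0.png')
cv2.imwrite('pics/crop1.png',cv2.resize(im[195:275,160:420],None,fx=3,fy=3,interpolation=cv2.INTER_CUBIC))
E
```

```text
(no output)
```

View pics/crop1.png

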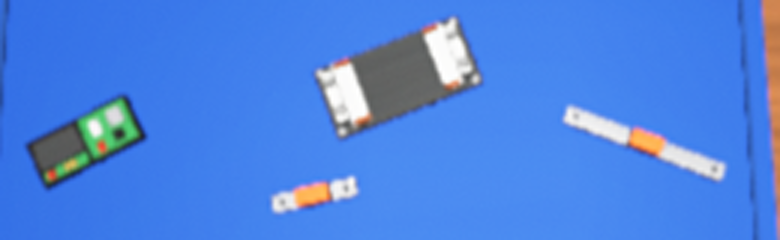

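Run:
```python
from h import *
c=camera_info("top")
f=lambda u,v,z:p2w(c,u/3+160,v/3+195,z)
def hd(a,b):d=b-a;return np.degrees(np.arctan2(d[1],d[0]))%180
ph=[f(u,v,.015) for u,v in((27,147),(125,96),(146,136),(48,187))]
P=np.mean(ph,0);ya=hd(ph[0],ph[1]);yb=hd(ph[3],ph[2]);print("phone",P,"long axis",ya,yb,"short",hd(ph[0],ph[3]),hd(ph[1],ph[2]))
ho=[f(u,v,.02) for u,v in((318,72),(455,17),(480,80),(343,137))]
print("holder",np.mean(ho,0),hd(ho[0],ho[1]),hd(ho[3],ho[2]),hd(ho[0],ho[3]))
b=[f(566,114,.015),f(722,172,.015)];print("bar",np.mean(b,0),f(646,143,.03),hd(*b))
plan([P[0],P[1],.2],(ya+yb)/2+90)
```

```text
phone [0.4549 0.3383 0.015 ] long axis 117.26926947297743 117.03216542417383 short 29.944485910611974 29.031670792598987
holder [ 0.5247 -0.0355  0.02  ] 111.12470454007746 111.56217146736282 21.020963320814047
bar [ 0.4385 -0.327   0.015 ] [ 0.437  -0.3276  0.03  ] 68.20865081315752
pos [0.1481 0.5294 0.2308] yaw 74.37 shift now [-8.6745 -2.5348  0.7702] after turn [-7.7528  4.6442  0.7695] turn [-0.0125  0.0024  7.8698] q6 -12.33546497863344
```

Emit:
drive_tool:
  offset:
    - [-0.87,-0.25,0]
    - [-0.87,-0.25,0]
    - [-0.87,-0.25,0]
    - [-0.87,-0.25,0]
    - [-0.87,-0.25,0]
    - [-0.87,-0.25,0]
    - [-0.87,-0.25,0]
    - [-0.87,-0.25,0]
    - [-0.87,-0.25,0]
    - [-0.87,-0.25,0]
  turn:
    - [0,0,0]
    - [0,0,0]
    - [0,0,0]
    - [0,0,0]
    - [0,0,0]
    - [0,0,0]
    - [0,0,0]
    - [0,0,0]
    - [0,0,0]
    - [0,0,0]
  hand: [1,1,1,1,1,1,1,1,1,1]
  newtons: 40

```text
time_s: 1.35
position: [0.4572, 0.3388, 0.231]
tool_rot: [[-0.963, 0.269, -0.001], [0.269, 0.963, -0.0], [0.001, -0.001, -1.0]]
ft_force: [0.2, 0.8, 0.1]
grip_width: 0.0849
gripper_force: 0.0
```

Emit:
drive_tool:
  offset:
    - [0,0,0]
    - [0,0,0]
    - [0,0,0]
    - [0,0,0]
    - [0,0,0]
    - [0,0,0]
    - [0,0,0]
    - [0,0,0]
    - [0,0,0]
    - [0,0,0]
  turn:
    - [0,0,0.9]
    - [0,0,0.9]
    - [0,0,0.9]
    - [0,0,0.9]
    - [0,0,0.9]
    - [0,0,0.9]
    - [0,0,0.9]
    - [0,0,0.9]
    - [0,0,0.6]
    - [0,0,0]
  hand: [1,1,1,1,1,1,1,1,1,1]

```text
time_s: 2.6
position: [0.4562, 0.3395, 0.231]
tool_rot: [[-0.463, 0.886, -0.001], [0.886, 0.463, -0.0], [0.0, -0.001, -1.0]]
ft_force: [0.2, 0.6, 0.2]
grip_width: 0.0856
gripper_force: 0.0
```

Run:
```python
from h import *
plan([.4549,.3383,.1],27.15)
c=camera_info("wrist");cv2.imwrite("pics/w1.png",get_image("wrist"));np.save("w1.npy",c["world_to_cam"])
```

```text
pos [0.4562 0.3395 0.231 ] yaw 27.6 shift now [-0.0117 -0.0415  3.2744] after turn [-0.0119 -0.044   3.2744] turn [-0.0074 -0.0003  0.0757] q6 -2.871693140098031
```

View pics/w1.png

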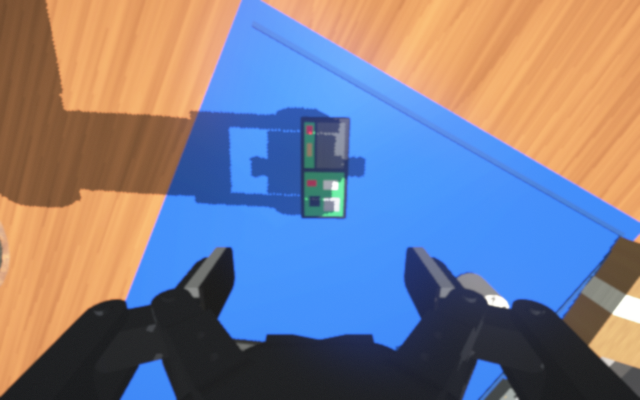

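Run:
```python
from h import *
c=camera_info("wrist")
ph=[p2w(c,u,v,.015) for u,v in((301.5,117),(350,118),(347,218),(302,217.5))]
P=np.mean(ph,0)
h=lambda d:np.degrees(np.arctan2(d[1],d[0]))%180
print(P,h(ph[0]-ph[3]),h(ph[1]-ph[2]),h(ph[1]-ph[0]),[np.linalg.norm(ph[i]-ph[i-1]) for i in range(4)])
plan([*P[:2],.0],h(ph[0]-ph[3]+ph[1]-ph[2])-90)
```

```text
[0.4624 0.3456 0.015 ] 116.90895628951984 117.55199296174249 26.457934238150596 [np.float64(0.12765143503804427), np.float64(0.0579692179059413), np.float64(0.12721563254333704), np.float64(0.05939514788568782)]
pos [0.4563 0.3395 0.2311] yaw 27.64 shift now [0.064  0.2105 5.7762] after turn [0.0655 0.2064 5.7763] turn [-0.0061  0.0001  0.0688] q6 -2.9112109703337596
```

Emit:
drive_tool:
  offset:
    - [0.03,0.1,0.5]
    - [0,0,0.5]
    - [0,0,0.5]
    - [0,0,0.5]
    - [0,0,0.5]
    - [0,0,0.3]
    - [0,0,0]
    - [0,0,0]
    - [0,0,0]
    - [0,0,0]
  turn:
    - [0,0,0.07]
    - [0,0,0]
    - [0,0,0]
    - [0,0,0]
    - [0,0,0]
    - [0,0,0]
    - [0,0,0]
    - [0,0,0]
    - [0,0,0]
    - [0,0,0]
  hand: [1,1,1,1,1,1,1,1,1,1]

```text
time_s: 3.9
position: [0.4595, 0.3425, 0.1197]
tool_rot: [[-0.456, 0.89, 0.001], [0.89, 0.456, 0.0], [-0.0, 0.001, -1.0]]
ft_force: [0.5, -0.2, 0.4]
grip_width: 0.0854
gripper_force: 0.0
```

Run:
```python
from h import *
im=get_image("wrist");cv2.imwrite("pics/w2.png",im)
c=camera_info("wrist")
for p in((.4549,.3383,.015),(.4624,.3456,.015),(.4590,.3410,.0)): print(w2p(c,np.array(p)))
```

```text
[311.5956 198.5328]
[322.8238 195.2019]
[317.1336 193.4556]
```

View pics/w2.png

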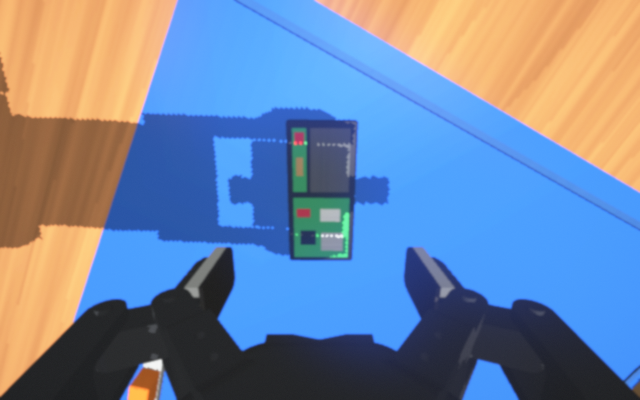

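Run:
```python
from h import *
c=camera_info("wrist")
ph=[p2w(c,u,v,.015) for u,v in((288,121),(356.5,121),(352,260),(290.5,259.5))]
P=np.mean(ph,0)
h=lambda d:np.degrees(np.arctan2(d[1],d[0]))%180
print(P,h(ph[0]-ph[3]),h(ph[1]-ph[2]),h(ph[1]-ph[0]),[np.linalg.norm(ph[i]-ph[i-1]) for i in range(4)])
plan([*P[:2],.0],h(ph[0]-ph[3]+ph[1]-ph[2])-90)
```

```text
[0.4616 0.3451 0.015 ] 116.43287428597736 117.28942737774034 27.100868976267446 [np.float64(0.12728189444095306), np.float64(0.056609666050739194), np.float64(0.12787146382718312), np.float64(0.058517445240979515)]
pos [0.4595 0.3425 0.1196] yaw 27.15 shift now [0.0339 0.0746 2.9912] after turn [0.0341 0.0761 2.9911] turn [0.0053 0.0004 0.048 ] q6 -2.2764590479205924
```

Emit:
drive_tool:
  offset:
    - [0.03,0.07,0.5]
    - [0,0,0.6]
    - [0,0,0.6]
    - [0,0,0.5]
    - [0,0,0.3]
    - [0,0,0.2]
    - [0,0,0.15]
    - [0,0,0.1]
    - [0,0,0]
    - [0,0,0]
  turn:
    - [0,0,0.04]
    - [0,0,0]
    - [0,0,0]
    - [0,0,0]
    - [0,0,0]
    - [0,0,0]
    - [0,0,0]
    - [0,0,0]
    - [0,0,0]
    - [0,0,0]
  hand: [1,1,1,1,1,1,1,1,1,1]

```text
time_s: 5.2
position: [0.4614, 0.3449, 0.0016]
tool_rot: [[-0.453, 0.892, 0.001], [0.892, 0.453, 0.0], [-0.0, 0.001, -1.0]]
ft_force: [-0.2, 0.4, 0.1]
grip_width: 0.0855
gripper_force: 0.0
```

Emit:
drive_tool:
  offset:
    - [0,0,0]
    - [0,0,0]
    - [0,0,0]
    - [0,0,0]
    - [0,0,0]
    - [0,0,0]
    - [0,0,0]
    - [0,0,0]
    - [0,0,0]
    - [0,0,0]
  turn:
    - [0,0,0]
    - [0,0,0]
    - [0,0,0]
    - [0,0,0]
    - [0,0,0]
    - [0,0,0]
    - [0,0,0]
    - [0,0,0]
    - [0,0,0]
    - [0,0,0]
  hand: [0.85,0.8,0.75,0.7,0.6,0.6,0.6,0.6,0.6,0.6]

```text
time_s: 6.45
position: [0.4613, 0.3449, 0.0017]
tool_rot: [[-0.453, 0.892, 0.0], [0.892, 0.453, 0.0], [-0.0, 0.0, -1.0]]
ft_force: [-1.0, -0.6, 6.1]
grip_width: 0.0588
gripper_force: 43.6
```

Emit:
drive_tool:
  offset:
    - [0,0,-0.1]
    - [0,0,-0.3]
    - [0,0,-0.5]
    - [0,0,-0.7]
    - [0,0,-0.8]
    - [0,0,-0.8]
    - [0,0,-0.8]
    - [0,0,-0.5]
    - [0,0,-0.3]
    - [0,0,0]
  turn:
    - [0,0,0]
    - [0,0,0]
    - [0,0,0]
    - [0,0,0]
    - [0,0,0.2]
    - [0,0,0.2]
    - [0,0,0.2]
    - [0,0,0.2]
    - [0,0,0.1]
    - [0,0,0.05]
  hand: [0.6,0.6,0.6,0.6,0.6,0.6,0.6,0.6,0.6,0.6]

```text
time_s: 7.7
position: [0.4614, 0.3449, 0.1939]
tool_rot: [[-0.362, 0.932, 0.001], [0.932, 0.362, 0.0], [0.0, 0.001, -1.0]]
ft_force: [0.8, 0.7, -0.6]
grip_width: 0.0591
gripper_force: 43.2
```

Run:
```python
from h import *
c=camera_info("wrist");T=c["world_to_cam"];R=T[:3,:3]
o=observe();t=o["tool_rot"];print("cam axes in tool\n",t.T@R.T,"cam pos in tool",t.T@(-R.T@T[:3,3]-o["position"]),c["fx"],o["grip_width"])
plan([.5247,-.0355,.19],21.3)
im=get_image("wrist");cv2.imwrite("pics/w3.png",im)
```

```text
cam axes in tool
 [[-0.0009 -0.9591 -0.2832]
 [ 1.     -0.0013  0.0015]
 [-0.0018 -0.2832  0.9591]] cam pos in tool [ 0.0716  0.0003 -0.1426] 289.11848006329865 0.05909457229184838
pos [0.4614 0.3449 0.1939] yaw 21.2 shift now [-9.4384 -1.9634  0.0941] after turn [-9.4351 -1.979   0.0971] turn [ 0.01   -0.0009 -0.0159] q6 3.803370727169145
```

View pics/w3.png

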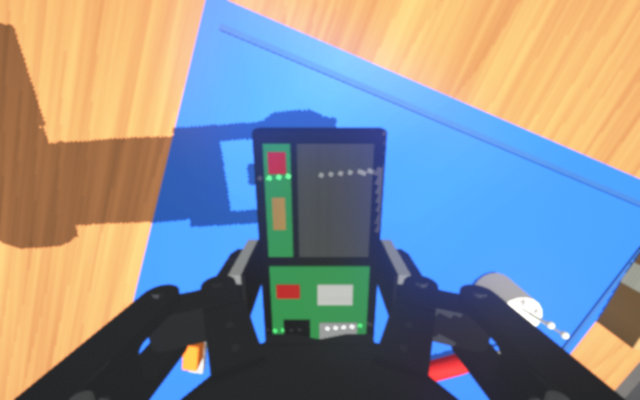

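Emit:
drive_tool:
  offset:
    - [-0.5,-0.2,0]
    - [-1,-0.4,0]
    - [-1,-0.5,0]
    - [-1,-0.5,0]
    - [-1,-0.5,0]
    - [-1,-0.5,0]
    - [-1,-0.5,0]
    - [-1,-0.5,0]
    - [-1,-0.5,0]
    - [-1,-0.4,0]
  turn:
    - [0,0,0]
    - [0,0,0]
    - [0,0,0]
    - [0,0,0]
    - [0,0,0]
    - [0,0,0]
    - [0,0,0]
    - [0,0,0]
    - [0,0,0]
    - [0,0,0]
  hand: [0.6,0.6,0.6,0.6,0.6,0.6,0.6,0.6,0.6,0.6]

```text
time_s: 9.0
position: [0.4296, -0.0764, 0.1928]
tool_rot: [[-0.361, 0.933, -0.001], [0.933, 0.361, 0.0], [0.001, -0.001, -1.0]]
ft_force: [0.9, -0.2, -1.2]
grip_width: 0.0588
gripper_force: 43.2
```

Emit:
drive_tool:
  offset:
    - [-0.8,-0.2,0]
    - [-0.5,0,0]
    - [-0.2,0,0]
    - [0,0,0]
    - [0,0,0]
    - [0,0,0]
    - [0,0,0]
    - [0,0,0]
    - [0,0,0]
    - [0,0,0]
  turn:
    - [0,0,0]
    - [0,0,0]
    - [0,0,0]
    - [0,0,0]
    - [0,0,0]
    - [0,0,0]
    - [0,0,0]
    - [0,0,0]
    - [0,0,0]
    - [0,0,0]
  hand: [0.6,0.6,0.6,0.6,0.6,0.6,0.6,0.6,0.6,0.6]

```text
time_s: 10.25
position: [0.4452, -0.1334, 0.1933]
tool_rot: [[-0.362, 0.932, -0.0], [0.932, 0.362, 0.0], [0.0, 0.0, -1.0]]
ft_force: [0.8, -0.9, -0.2]
grip_width: 0.0583
gripper_force: 43.2
```

Run:
```python
from h import *
c=camera_info("wrist")
im=get_image("wrist");cv2.imwrite("pics/w4f.png",im)
k=np.round(w2p(c,np.array([.5247,-.0355,.033]))).astype(int);print(k)
x0=min(max(k[0]-110,0),400);y0=max(k[1]-110,0);print(x0,y0)
cv2.imwrite("pics/w4.png",cv2.resize(im[y0:y0+200,x0:x0+240],None,fx=3,fy=3,interpolation=cv2.INTER_CUBIC))
```

```text
[426 122]
316 12
```

View pics/w4.png

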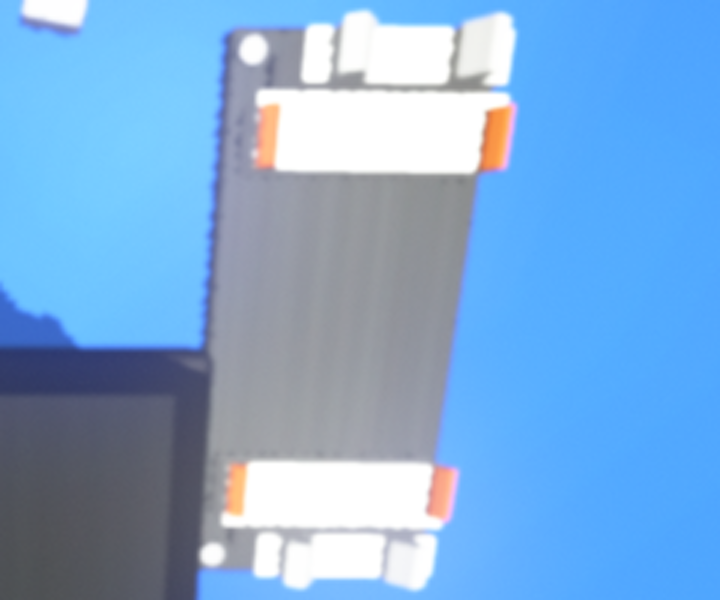

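Run:
```python
from h import *
c=camera_info("wrist")
f=lambda u,v,z:p2w(c,(u+.5)/3-.5+316,(v+.5)/3-.5+12,z)
h=lambda d:np.degrees(np.arctan2(d[1],d[0]))%180
n=np.linalg.norm
A=[f(279,172,.034),f(482,172,.034),f(430,461,.034),f(245,461,.034)]
print("lips inner (65 x 96)",np.mean(A,0),n(A[1]-A[0]),n(A[2]-A[3]),n(A[0]-A[3]),n(A[1]-A[2]),h(A[1]-A[0]),h(A[2]-A[3]),h(A[0]+A[1]-A[2]-A[3]))
B=[f(257,91,.033),f(510,94,.033),f(443,527,.033),f(222,527,.033)]
print("ledges outer(? x140)",np.mean(B,0),n(B[1]-B[0]),n(B[2]-B[3]),n(B[0]-B[3]),n(B[1]-B[2]),h(B[1]-B[0]),h(B[2]-B[3]),h(B[0]+B[1]-B[2]-B[3]))
C=[f(228,30,.013),f(200,568,.013)];print("plate left",h(C[0]-C[1]),n(C[0]-C[1]))
C2=[f(478,180,.013),f(438,460,.013)];print("plate right",h(C2[0]-C2[1]))
a=np.radians(21.3);x=np.array([np.cos(a),np.sin(a),0]);print("plate centre by left/right",x@(C[0]+C[1])/2,x@(C2[0]+C2[1])/2,"lips",x@np.mean(A,0),x@np.mean(B,0))
S=[f(254,49,.013),f(212,553,.013)];print("screws",h(S[0]-S[1]),n(S[0]-S[1]))
plan([*np.mean(A,0)[:2],.1],h(A[0]+A[1]-A[2]-A[3])-90)
```

```text
lips inner (65 x 96) [ 0.5314 -0.0299  0.034 ] 0.06516855459048988 0.06503883310118022 0.0935774879317065 0.09361734236006668 21.171075918443343 21.140608418338992 108.83039376118582
ledges outer(? x140) [ 0.5314 -0.0305  0.033 ] 0.07969268172309875 0.0796847913581296 0.14123418467026327 0.14044950748204857 20.568615860412915 21.132819039953485 110.65887807642926
plate left 111.85857826229204 0.1850664159399776
plate right 111.04451823789721
plate centre by left/right 0.44009878968999283 0.5281475870125919 lips 0.48417953684179926 0.4840397417952876
screws 110.34448851305758 0.17344841446990297
pos [ 0.4452 -0.1334  0.1933] yaw 21.21 shift now [1.6316 2.943  2.3329] after turn [1.7523 2.8727 2.3329] turn [-0.0001 -0.0001  0.3963] q6 -52.529434906475366
```

Emit:
drive_tool:
  offset:
    - [0.3,0.5,0]
    - [0.4,0.7,0]
    - [0.4,0.7,0]
    - [0.3,0.6,0]
    - [0.2,0.4,0.2]
    - [0,0,0.5]
    - [0,0,0.7]
    - [0,0,0.6]
    - [0,0,0.3]
    - [0,0,0]
  turn:
    - [0,0,0]
    - [0,0,0]
    - [0,0,0]
    - [0,0,0]
    - [0,0,0]
    - [0,0,0]
    - [0,0,0]
    - [0,0,0]
    - [0,0,0]
    - [0,0,0]
  hand: [0.6,0.6,0.6,0.6,0.6,0.6,0.6,0.6,0.6,0.6]

```text
time_s: 11.55
position: [0.53, -0.0318, 0.1008]
tool_rot: [[-0.362, 0.932, -0.001], [0.932, 0.362, 0.0], [0.001, -0.001, -1.0]]
ft_force: [0.1, -0.3, -0.7]
grip_width: 0.059
gripper_force: 43.2
```

Run:
```python
from h import *
plan([.5314,-.0302,.0325],21.1)
c=camera_info("wrist");o=observe()
# phone far edge in w3 at u 254..386, v 128: height of phone top = TCP+.0133
for u in(254,386): print((o["tool_rot"].T@(p2w(c,u,128,o["position"][2]+.0133)-o["position"])))
for n in("wrist","scene"): cv2.imwrite(f"pics/{n}5.png",get_image(n))
```

```text
pos [ 0.53   -0.0318  0.1008] yaw 21.2 shift now [0.0228 0.0496 1.7073] after turn [0.0243 0.0476 1.7073] turn [-0.0109 -0.008   0.0159] q6 -37.41307002111865
[ 0.0653 -0.0278 -0.0132]
[ 0.0652  0.0296 -0.0133]
```

View pics/wrist5.png

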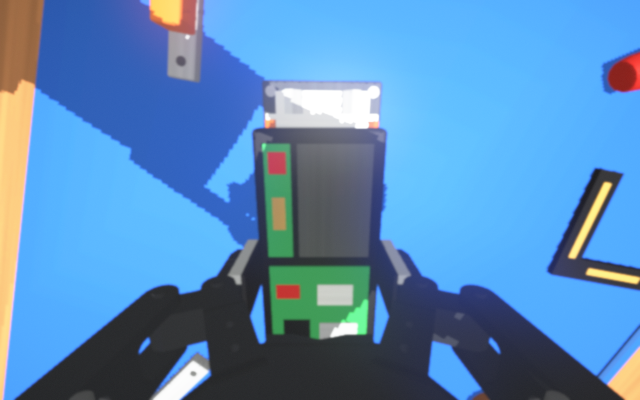

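Emit:
drive_tool:
  offset:
    - [0.02,0.04,0.2]
    - [0,0,0.3]
    - [0,0,0.3]
    - [0,0,0.25]
    - [0,0,0.2]
    - [0,0,0.15]
    - [0,0,0.1]
    - [0,0,0.1]
    - [0,0,0.05]
    - [0,0,0.03]
  turn:
    - [0,0,0.02]
    - [0,0,0]
    - [0,0,0]
    - [0,0,0]
    - [0,0,0]
    - [0,0,0]
    - [0,0,0]
    - [0,0,0]
    - [0,0,0]
    - [0,0,0]
  hand: [0.6,0.6,0.6,0.6,0.6,0.6,0.6,0.6,0.6,0.6]

```text
time_s: 12.9
position: [0.5315, -0.0304, 0.0341]
tool_rot: [[-0.36, 0.933, 0.0], [0.933, 0.36, -0.0], [-0.0, 0.0, -1.0]]
ft_force: [0.1, -1.0, -1.1]
grip_width: 0.0587
gripper_force: 43.3
```

Emit:
drive_tool:
  offset:
    - [0,0,0.02]
    - [0,0,0.02]
    - [0,0,0.02]
    - [0,0,0]
    - [0,0,0]
    - [0,0,0]
    - [0,0,0]
    - [0,0,0]
    - [0,0,0]
    - [0,0,0]
  turn:
    - [0,0,0]
    - [0,0,0]
    - [0,0,0]
    - [0,0,0]
    - [0,0,0]
    - [0,0,0]
    - [0,0,0]
    - [0,0,0]
    - [0,0,0]
    - [0,0,0]
  hand: [0.6,0.6,0.6,0.6,0.6,0.6,0.6,0.6,0.6,0.6]

```text
time_s: 14.15
position: [0.5314, -0.0304, 0.0318]
tool_rot: [[-0.36, 0.933, 0.0], [0.933, 0.36, -0.0], [-0.0, 0.0, -1.0]]
ft_force: [-0.2, 0.7, 1.1]
grip_width: 0.0588
gripper_force: 43.5
```

Starting to touch; 0.8 mm more, then open slowly and rise.

Emit:
drive_tool:
  offset:
    - [0,0,0.02]
    - [0,0,0]
    - [0,0,0]
    - [0,0,0]
    - [0,0,0]
    - [0,0,0]
    - [0,0,0]
    - [0,0,0]
    - [0,0,0]
    - [0,0,0]
  turn:
    - [0,0,0]
    - [0,0,0]
    - [0,0,0]
    - [0,0,0]
    - [0,0,0]
    - [0,0,0]
    - [0,0,0]
    - [0,0,0]
    - [0,0,0]
    - [0,0,0]
  hand: [0.6,0.6,0.66,0.7,0.74,0.78,0.82,0.86,0.9,0.95]

```text
time_s: 15.4
position: [0.5314, -0.0304, 0.0309]
tool_rot: [[-0.36, 0.933, -0.0], [0.933, 0.36, 0.0], [0.0, -0.0, -1.0]]
ft_force: [0.1, -0.6, 0.4]
grip_width: 0.0813
gripper_force: 0.0
```

Emit:
drive_tool:
  offset:
    - [0,0,-0.2]
    - [0,0,-0.3]
    - [0,0,-0.5]
    - [0,0,-0.7]
    - [0,0,-0.8]
    - [0,0,-0.8]
    - [0,0,-0.6]
    - [0,0,-0.3]
    - [0,0,0]
    - [0,0,0]
  turn:
    - [0,0,0]
    - [0,0,0]
    - [0,0,0]
    - [0,0,0]
    - [0,0,0]
    - [0,0,0]
    - [0,0,0]
    - [0,0,0]
    - [0,0,0]
    - [0,0,0]
  hand: [0.95,0.95,0.95,0.95,0.95,0.95,0.95,0.95,0.95,0.95]

```text
time_s: 16.65
position: [0.531, -0.0303, 0.198]
tool_rot: [[-0.36, 0.933, -0.002], [0.933, 0.36, 0.0], [0.001, -0.001, -1.0]]
ft_force: [1.0, 0.1, -1.0]
grip_width: 0.0812
gripper_force: 0.0
```

Run:
```python
from h import *
cv2.imwrite("pics/w6.png",get_image("wrist"))
plan([.437,-.3276,.2],-21.8)
```

```text
pos [ 0.531  -0.0303  0.198 ] yaw 21.09 shift now [-6.0892 -4.8675 -0.0501] after turn [-7.7741  0.5781 -0.0507] turn [-0.0183 -0.0049  7.1483] q6 -37.11653635716848
```

View pics/w6.png

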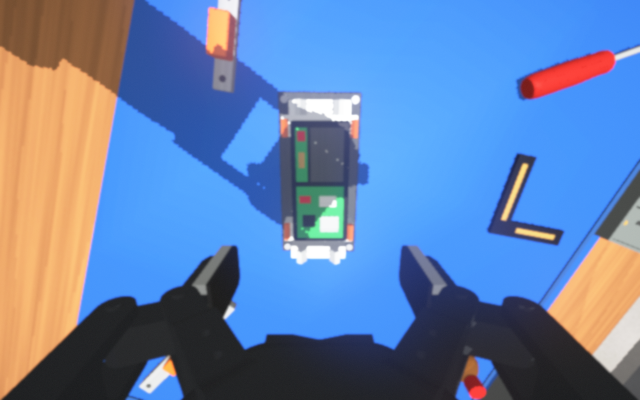

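Emit:
drive_tool:
  offset:
    - [-0.4,-0.3,0]
    - [-0.6,-0.5,0]
    - [-0.7,-0.5,0]
    - [-0.7,-0.5,0]
    - [-0.7,-0.5,0]
    - [-0.7,-0.5,0]
    - [-0.7,-0.5,0]
    - [-0.6,-0.5,0]
    - [-0.5,-0.5,0]
    - [-0.4,-0.35,0]
  turn:
    - [0,0,0]
    - [0,0,0]
    - [0,0,0]
    - [0,0,0]
    - [0,0,0]
    - [0,0,0]
    - [0,0,0]
    - [0,0,0]
    - [0,0,0]
    - [0,0,0]
  hand: [0.95,0.95,0.95,0.95,0.95,0.95,0.95,0.95,0.95,0.95]

```text
time_s: 17.95
position: [0.4436, -0.3222, 0.1982]
tool_rot: [[-0.359, 0.933, -0.001], [0.933, 0.359, 0.001], [0.001, -0.0, -1.0]]
ft_force: [-0.2, 0.6, -0.4]
grip_width: 0.0812
gripper_force: 0.0
```

Emit:
drive_tool:
  offset:
    - [0,0,0]
    - [0,0,0]
    - [0,0,0]
    - [0,0,0]
    - [0,0,0]
    - [0,0,0]
    - [0,0,0]
    - [0,0,0]
    - [0,0,0]
    - [0,0,0]
  turn:
    - [0,0,0.8]
    - [0,0,0.8]
    - [0,0,0.8]
    - [0,0,0.8]
    - [0,0,0.8]
    - [0,0,0.8]
    - [0,0,0.8]
    - [0,0,0.8]
    - [0,0,0.7]
    - [0,0,0.05]
  hand: [0.95,0.95,0.95,0.95,0.95,0.95,0.95,0.95,0.95,0.95]

```text
time_s: 19.2
position: [0.4442, -0.3212, 0.1985]
tool_rot: [[0.371, 0.929, -0.0], [0.929, -0.371, 0.001], [0.0, -0.001, -1.0]]
ft_force: [-0.2, 0.8, 0.3]
grip_width: 0.0809
gripper_force: 0.0
```

Run:
```python
from h import *
im=get_image("wrist");cv2.imwrite("pics/w7.png",im);c=camera_info("wrist")
H=cv2.cvtColor(im,cv2.COLOR_BGR2HSV)
def rect(m,t):
    n,l,s,ce=cv2.connectedComponentsWithStats(m.astype(np.uint8))
    for i in range(1,n):
        if s[i,4]>150:
            r=cv2.minAreaRect(np.argwhere(l==i)[:,::-1].astype(np.float32));print(t,s[i],ce[i],r)
rect((H[...,0]>5)&(H[...,0]<20)&(H[...,1]>150)&(H[...,2]>150),"orange")
m=(H[...,1]<60)&(H[...,2]>100);m[250:]=0
rect(m,"grey")
print(w2p(c,np.array([.4437,-.3216,.039])))
plan([.4437,-.3216,.015],-21.8)
```

```text
orange [381 329  18  19 190] [390.3053 337.6895] ((390.20001220703125, 337.1000061035156), (19.200000762939453, 12.20000171661377), 53.13010025024414)
grey [ 542   25   96   68 4848] [590.8422  60.5553] ((590.1636962890625, 62.68512725830078), (60.427024841308594, 101.6820297241211), 72.47443389892578)
grey [ 311   90   19   76 1307] [319.8852 125.5998] ((320.0, 127.5), (75.0, 18.0), 90.0)
grey [311 203  17  47 698] [319.1175 226.4628] ((319.3365478515625, 225.9818115234375), (46.315147399902344, 15.670210838317871), 88.75463104248047)
[318.0066 183.7232]
pos [ 0.4442 -0.3212  0.1986] yaw -21.75 shift now [-0.016  -0.0062  4.59  ] after turn [-0.0145 -0.0088  4.59  ] turn [-0.0055 -0.0031  0.009 ] q6 -26.499238388136895
```

Emit:
drive_tool:
  offset:
    - [-0.01,0,0.4]
    - [0,0,0.7]
    - [0,0,0.8]
    - [0,0,0.8]
    - [0,0,0.7]
    - [0,0,0.5]
    - [0,0,0.4]
    - [0,0,0.2]
    - [0,0,0.12]
    - [0,0,0]
  turn:
    - [0,0,0]
    - [0,0,0]
    - [0,0,0]
    - [0,0,0]
    - [0,0,0]
    - [0,0,0]
    - [0,0,0]
    - [0,0,0]
    - [0,0,0]
    - [0,0,0]
  hand: [0.95,0.95,0.95,0.95,0.95,0.95,0.95,0.95,0.95,0.95]
  newtons: 60

```text
time_s: 20.5
position: [0.4441, -0.3217, 0.0143]
tool_rot: [[0.371, 0.929, 0.0], [0.929, -0.371, -0.0], [-0.0, 0.0, -1.0]]
ft_force: [-0.2, 0.5, -0.4]
grip_width: 0.0814
gripper_force: 0.0
```

Emit:
drive_tool:
  offset:
    - [0,0,0]
    - [0,0,0]
    - [0,0,0]
    - [0,0,0]
    - [0,0,0]
    - [0,0,0]
    - [0,0,0]
    - [0,0,0]
    - [0,0,0]
    - [0,0,0]
  turn:
    - [0,0,0]
    - [0,0,0]
    - [0,0,0]
    - [0,0,0]
    - [0,0,0]
    - [0,0,0]
    - [0,0,0]
    - [0,0,0]
    - [0,0,0]
    - [0,0,0]
  hand: [0.8,0.7,0.6,0.5,0.4,0.3,0.2,0.1,0.1,0.1]

```text
time_s: 21.75
position: [0.4441, -0.3217, 0.0143]
tool_rot: [[0.372, 0.928, 0.0], [0.928, -0.372, -0.0], [-0.0, 0.0, -1.0]]
ft_force: [-0.0, 0.4, 5.5]
grip_width: 0.0191
gripper_force: 59.5
```

Emit:
drive_tool:
  offset:
    - [0,0,-0.1]
    - [0,0,-0.3]
    - [0,0,-0.5]
    - [0,0,-0.7]
    - [0,0,-0.7]
    - [0,0,-0.7]
    - [0,0,-0.5]
    - [0,0,-0.3]
    - [0,0,0]
    - [0,0,0]
  turn:
    - [0,0,0]
    - [0,0,0]
    - [0,0,0]
    - [0,0,0]
    - [0,0,0]
    - [0,0,0]
    - [0,0,0]
    - [0,0,0]
    - [0,0,0]
    - [0,0,0]
  hand: [0.1,0.1,0.1,0.1,0.1,0.1,0.1,0.1,0.1,0.1]

```text
time_s: 23.0
position: [0.4438, -0.3213, 0.1653]
tool_rot: [[0.372, 0.928, -0.001], [0.928, -0.372, 0.001], [0.001, -0.002, -1.0]]
ft_force: [0.2, -0.5, -2.5]
grip_width: 0.019
gripper_force: 58.8
```

Emit:
drive_tool:
  offset:
    - [0,0,0]
    - [0,0,0]
    - [0,0,0]
    - [0,0,0]
    - [0,0,0]
    - [0,0,0]
    - [0,0,0]
    - [0,0,0]
    - [0,0,0]
    - [0,0,0]
  turn:
    - [0,0,-0.4]
    - [0,0,-0.7]
    - [0,0,-0.9]
    - [0,0,-0.9]
    - [0,0,-0.9]
    - [0,0,-0.9]
    - [0,0,-0.9]
    - [0,0,-0.8]
    - [0,0,-0.5]
    - [0,0,-0.25]
  hand: [0.1,0.1,0.1,0.1,0.1,0.1,0.1,0.1,0.1,0.1]

```text
time_s: 24.25
position: [0.4439, -0.3214, 0.1653]
tool_rot: [[-0.361, 0.933, -0.001], [0.933, 0.361, 0.001], [0.002, -0.001, -1.0]]
ft_force: [-0.6, 0.2, -2.5]
grip_width: 0.019
gripper_force: 58.8
```

Run:
```python
from h import *
plan([.5314,-.0303,.16],21.1);print(observe()["grip_width"])
```

```text
pos [ 0.4439 -0.3214  0.1653] yaw 21.14 shift now [5.9987 4.6656 0.1396] after turn [6.002  4.6616 0.1332] turn [-0.0053 -0.0144  0.0063] q6 -69.42770942626223
0.018952396692729995
```

Emit:
drive_tool:
  offset:
    - [0.2,0.2,0]
    - [0.5,0.4,0]
    - [0.7,0.5,0]
    - [0.8,0.6,0]
    - [0.8,0.6,0]
    - [0.8,0.6,0]
    - [0.8,0.6,0]
    - [0.7,0.55,0]
    - [0.5,0.4,0]
    - [0.2,0.2,0]
  turn:
    - [0,0,0]
    - [0,0,0]
    - [0,0,0]
    - [0,0,0]
    - [0,0,0]
    - [0,0,0]
    - [0,0,0]
    - [0,0,0]
    - [0,0,0]
    - [0,0,0]
  hand: [0.1,0.1,0.1,0.1,0.1,0.1,0.1,0.1,0.1,0.1]

```text
time_s: 25.5
position: [0.5313, -0.0291, 0.166]
tool_rot: [[-0.361, 0.933, -0.0], [0.933, 0.361, 0.0], [0.0, -0.0, -1.0]]
ft_force: [-0.1, -1.7, -4.0]
grip_width: 0.019
gripper_force: 58.9
```

Emit:
drive_tool:
  offset:
    - [0,0,0.1]
    - [0,0,0.3]
    - [0,0,0.4]
    - [0,0,0.4]
    - [0,0,0.3]
    - [0,0,0.15]
    - [0,0,0.1]
    - [0,0,0]
    - [0,0,0]
    - [0,0,0]
  turn:
    - [0,0,0]
    - [0,0,0]
    - [0,0,0]
    - [0,0,0]
    - [0,0,0]
    - [0,0,0]
    - [0,0,0]
    - [0,0,0]
    - [0,0,0]
    - [0,0,0]
  hand: [0.1,0.1,0.1,0.1,0.1,0.1,0.1,0.1,0.1,0.1]

```text
time_s: 26.75
position: [0.5314, -0.0308, 0.0964]
tool_rot: [[-0.36, 0.933, 0.001], [0.933, 0.36, -0.0], [-0.0, 0.0, -1.0]]
ft_force: [-0.7, -0.2, -1.9]
grip_width: 0.0187
gripper_force: 58.9
```

Run:
```python
from h import *
im=get_image("wrist");cv2.imwrite("pics/w8.png",im);c=camera_info("wrist")
plan([.5314,-.0303,.0593],21.1)
print(im[95:200:15,240:400:8].mean(2).astype(int))
```

```text
pos [ 0.5314 -0.0308  0.0964] yaw 21.09 shift now [0.011  0.0049 0.9264] after turn [0.0107 0.0052 0.9264] turn [ 0.0035  0.0028 -0.0014] q6 -37.15996412673871
[[113 117 119 153 198 196 249 246 254 254 255 254 255 244 254 255 255 237
  182 181]
 [113 117 177 126 188 195 183 180 185 254 245 254 254 243 254 255 187 172
  183 181]
 [114 175 177 183 252  84  87  91 175 178 180 175 179 104 124 129 183 202
  183 181]
 [175 176 178 182 201  86 120 122 170 175 174 170 173 113 114  98 172 192
  182 180]
 [175 176 177 106  95  76 114 114 167 171 169 166 168 106 106  89 109 172
  180 180]
 [174 175 112  91  91  68 121 116 164 168 166 161 162  98  99  80 103 120
  178 177]
 [114 109 109  89  88  62 126 124 162 165 163 158 159  93  95  76  99 118
  159 178]]
```

Emit:
drive_tool:
  offset:
    - [0.01,0,0.1]
    - [0,0,0.15]
    - [0,0,0.15]
    - [0,0,0.12]
    - [0,0,0.1]
    - [0,0,0.1]
    - [0,0,0.07]
    - [0,0,0.05]
    - [0,0,0.03]
    - [0,0,0]
  turn:
    - [0,0,0]
    - [0,0,0]
    - [0,0,0]
    - [0,0,0]
    - [0,0,0]
    - [0,0,0]
    - [0,0,0]
    - [0,0,0]
    - [0,0,0]
    - [0,0,0]
  hand: [0.1,0.1,0.1,0.1,0.1,0.1,0.1,0.1,0.1,0.1]

```text
time_s: 28.05
position: [0.5311, -0.0304, 0.0613]
tool_rot: [[-0.36, 0.933, 0.0], [0.933, 0.36, -0.0], [-0.0, 0.0, -1.0]]
ft_force: [-0.7, 1.1, -2.3]
grip_width: 0.0191
gripper_force: 58.9
```

Emit:
drive_tool:
  offset:
    - [0,0,0.02]
    - [0,0,0.015]
    - [0,0,0.01]
    - [0,0,0]
    - [0,0,0]
    - [0,0,0]
    - [0,0,0]
    - [0,0,0]
    - [0,0,0]
    - [0,0,0]
  turn:
    - [0,0,0]
    - [0,0,0]
    - [0,0,0]
    - [0,0,0]
    - [0,0,0]
    - [0,0,0]
    - [0,0,0]
    - [0,0,0]
    - [0,0,0]
    - [0,0,0]
  hand: [0.1,0.1,0.1,0.1,0.1,0.1,0.1,0.1,0.1,0.1]

```text
time_s: 29.3
position: [0.5311, -0.0304, 0.0595]
tool_rot: [[-0.36, 0.933, -0.0], [0.933, 0.36, 0.0], [0.0, -0.0, -1.0]]
ft_force: [-0.1, 0.5, -3.0]
grip_width: 0.0187
gripper_force: 58.9
```

Still carrying the weight; creep on.

Emit:
drive_tool:
  offset:
    - [0,0,0.02]
    - [0,0,0]
    - [0,0,0]
    - [0,0,0]
    - [0,0,0]
    - [0,0,0]
    - [0,0,0]
    - [0,0,0]
    - [0,0,0]
    - [0,0,0]
  turn:
    - [0,0,0]
    - [0,0,0]
    - [0,0,0]
    - [0,0,0]
    - [0,0,0]
    - [0,0,0]
    - [0,0,0]
    - [0,0,0]
    - [0,0,0]
    - [0,0,0]
  hand: [0.1,0.1,0.1,0.1,0.1,0.1,0.1,0.1,0.1,0.1]

```text
time_s: 30.55
position: [0.5312, -0.0304, 0.0592]
tool_rot: [[-0.36, 0.933, 0.001], [0.933, 0.36, -0.0], [-0.0, 0.0, -1.0]]
ft_force: [-2.1, -0.3, 5.7]
grip_width: 0.019
gripper_force: 59.8
```

Emit:
drive_tool:
  offset:
    - [0,0,0]
    - [0,0,0]
    - [0,0,0]
    - [0,0,0]
    - [0,0,0]
    - [0,0,0]
    - [0,0,0]
    - [0,0,0]
    - [0,0,0]
    - [0,0,0]
  turn:
    - [0,0,0]
    - [0,0,0]
    - [0,0,0]
    - [0,0,0]
    - [0,0,0]
    - [0,0,0]
    - [0,0,0]
    - [0,0,0]
    - [0,0,0]
    - [0,0,0]
  hand: [0.2,0.25,0.3,0.35,0.4,0.45,0.5,0.55,0.6,0.6]

```text
time_s: 31.8
position: [0.5311, -0.0304, 0.0587]
tool_rot: [[-0.36, 0.933, 0.0], [0.933, 0.36, -0.0], [-0.0, -0.0, -1.0]]
ft_force: [0.1, 0.5, -0.2]
grip_width: 0.0516
gripper_force: 0.0
```

Emit:
drive_tool:
  offset:
    - [0,0,-0.1]
    - [0,0,-0.3]
    - [0,0,-0.5]
    - [0,0,-0.7]
    - [0,0,-0.7]
    - [0,0,-0.7]
    - [0,0,-0.5]
    - [0,0,-0.3]
    - [0,0,0]
    - [0,0,0]
  turn:
    - [0,0,0]
    - [0,0,0]
    - [0,0,0]
    - [0,0,0]
    - [0,0,0]
    - [0,0,0]
    - [0,0,0]
    - [0,0,0]
    - [0,0,0]
    - [0,0,0]
  hand: [0.6,0.6,0.6,0.6,0.6,0.6,0.6,0.6,0.6,0.6]

```text
time_s: 33.05
position: [0.5308, -0.0303, 0.21]
tool_rot: [[-0.36, 0.933, -0.001], [0.933, 0.36, 0.0], [0.001, -0.001, -1.0]]
ft_force: [-0.3, -0.1, 0.4]
grip_width: 0.0511
gripper_force: 0.0
```

Run:
```python
from h import *
w=get_image("wrist");s=get_image("scene")
a=cv2.resize(w[60:260,240:440],(400,400),interpolation=cv2.INTER_CUBIC);b=cv2.resize(s[150:250,290:390],(400,400),interpolation=cv2.INTER_CUBIC)
cv2.imwrite("pics/fin.png",np.hstack([a,b]))
```

```text
(no output)
```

View pics/fin.png

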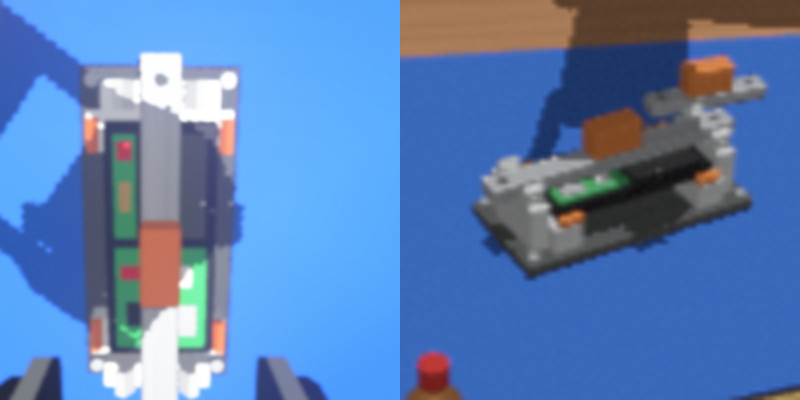

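The last picture shows the bar in both saddles, orange grip up and sticking out past both towers. The phone lies flat under it, between the lips.

```bash
python3 -c "
from rig import env
print(env.close_job())"
```

```text
the job is handed in; nothing more can be done
None
```

The phone lies board side up in the holder bed between the four lips, the long bar sits in both saddles over it with its orange grip up, and I handed the job in at about 33 s (limit 61 s); no verdict came back.

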